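# Start up a repaired laptop

### The arm

A 7-joint arm with a two-finger parallel gripper is mounted at the origin on the work surface. World frame = base frame: x ahead of the robot, y to its left, z up, the work surface at z = 0. Lengths are in m, angles in rad, forces in N, time in s.
With the tool pointing down it reaches from about 0.35 to 0.9 m from the base axis. Payload 7.2 kg.
Tool frame: the origin (TCP) lies midway between the tips of the shut fingers; the grasp point (between the pads) lies 19 mm behind it (ctrl.grip_point_offset is the distance from the TCP to the grasp point, in m); x points along the fingers, y is the direction in which the jaws open and shut, and the axes are right-handed (so a half turn about x gives the same grasp; the last joint's range is limited). The gripper opens to 88 mm and grips with 3 to 60 N. Pads are 20 mm wide; open, the fingers measure 115 mm over their backs; the gripper's body (75 mm by 178 mm) begins 61 mm behind the grasp point.
Start: joints at [-1.31, 0.411, -0.013, 1.596, 0.006, 1.134, -0.082], TCP at [0.202, 0.592, 0.223] pointing down, gripper open.
Joint ranges: [-2.95, 2.95], [-0.29, 1.99], [-1.47, 1.44], [0.14, 2.54], [-1.03, 4.17], [0.13, 1.85], [-2.86, 2.86]. Speed limits (rad/s): [2.39, 2.39, 3.01, 3.01, 3.14, 3.14, 3.14].

### API

Orientations are given as a unit quaternion [x, y, z, w].
In Python, from plant import ctrl gives the robot as it stands. The module is installed in compiled form; this text tells all that it offers.
- The arm moves only by the shell command python3 -m handwheel 'ROWS' [OPENING] [FORCE]. ROWS is JSON, a list of rows, each a list of 6 numbers: the shift along the tool's x, y, z in units of 750 mm (1.0 is 750 mm), then the turn, a rotation vector about the tool's x, y, z in units of 360 degrees (1.0 is 360 degrees). In form: [[x, y, z, ax, ay, az], ...]. A call has 1 to 10 rows; each row shifts and turns the commanded pose from where the row before left it, along the tool's axes as they then stand; what a row does not reach is not made up. A row lasts 1/8 s, in which the tool goes at most 62.5 mm and 10.7 degrees, less where a joint would pass 70% of its speed; a pose out of reach is approached as far as the arm can. A call with a number of a shift or a turn outside -1 to 1 is refused whole. A call with a gripper value outside its range is refused whole. OPENING is the closure in counts, from 0 (fully open) to 255 (shut), set as the call begins (- or left out, the last holds). The fingers move at their own pace and stop on an object; FORCE is the grip in N (left out, the last holds). Time passes only in rows, so rows that do not move let the fingers close. It gives the time, the measured TCP pose, the force and the opening at its end, in the units of the state.
- ctrl.sense(): the state, without advancing time (a new reading comes with each control period).
- ctrl.capture(name): name is "side" or "top" or "wrist"; returns a dict with "color" (480x640x3 uint8, blue, green, red), "z_map" (480x640 float32, m along the optical axis (not along the pixel's ray), 0 where there is no reading), "K" (3x3 intrinsics, pixels), "R" (3x3) and "t" (3): a world point X has camera coordinates R X + t. Camera axes: x right, y down, z forward; pixel columns grow to the right and rows downward; lengths in m; the calibration is good to about 2 mm. A picture is of the moment at which its call begins.
- ctrl.job_done(): hands the job in, once; it reports no verdict.
The state is a dict: "time": time; "joints": joint angles; "dq": joint speeds; "tau": joint torques, N m; "ee_pos": TCP position; "tcp_rot": TCP orientation; "wrist_force": force on the tool from outside, world axes, zero at the start; "torque": the same for the moment, N m; "width": finger opening in m.
Only numpy, scipy, OpenCV 4.12 (cv2) and the standard library are available. Lean on these libraries where they do the work, as an engineer would, in place of code of your own. Each camera call takes 0.05 s, during which the arm holds its last target.

### The job

This small laptop is back together after a repair and is to be started up. First raise its half-closed screen until it stands at 110 degrees to the keyboard (20 degrees past upright) and let go of it; then take the pry stick off the palm rest and lay it in the tool tray; last, press the power key right down and let it come back up. Leave the screen at that angle, and do not disturb the multimeter, the solder reel or the bottle.

Things in the scene. Friction and masses are not known exactly. Their poses are not given: they have to be found in the camera images.
- laptop: Small grey laptop, 280 mm wide and 195 mm deep; it does not shift on the bench. Origin: centre of its underside; x from its front edge (robot side) to the hinge, y along the hinge to the user's left, z up. Its flat deck lies 18 mm above the bench: keyboard (caps 1.5 mm high) at x -46 to +46 mm, palm rest with touchpad in front of it, x -97 to -46 mm, power key behind it.
- screen (a joint): Angle of the screen against the keyboard deck, rad: 0 shut, 1.57 upright, 1.92 = 110 degrees, stop at 2.36. It starts half closed, between 0.8 and 1.1. The hinge is stiff (0.6 N m of friction, lid 0.35 kg): about 3 to 5 N near the free edge moves it, and it stays where it is left.
- screen_hinge (a point): Middle of the hinge axis, 95.5 mm behind the laptop's centre, 19 mm above the bench. The lid is a flat plate 280 mm wide, 9 mm thick, reaching 193 mm from this axis; its display face (towards the keyboard) lies in a plane through the axis. The frame turns with the lid: x from free edge to hinge, y along the hinge, z out of the lid's outer face.
- screen_edge (a point): Middle of the lid's free edge, on the display face, 193 mm from the hinge axis. Same axes as screen_hinge.
- power_key (a joint): Travel of the power key, m: 0 up, 0.003 right down (spring: 1.4 N to start, 3.8 N right down); it springs back by itself.
- power_key_top (a point): Centre of the top of the power key: a round black key, 17 mm across, standing 4.5 mm above the deck, in the rear right corner of the deck as the user sees it: 30 mm in front of the hinge axis, 118 mm right of the middle (-y of the laptop). No other key stands within 10 mm of its rim.
- pry_stick: Black nylon pry stick (spudger), 150 mm long, 20 g, lying flat across the palm rest, roughly parallel to the hinge. Origin: middle of its underside. x along its length (spade end at +x, pointed end at -x), z up. Its straight middle, 104 mm long, is 12 mm wide and 9 mm thick; the ends are thinner.
- tool_tray: Grey open tray, 210 x 125 mm outside, 24 mm high, walls 4 mm, floor 5 mm thick (plus a 0.5 mm liner); it does not shift. It lies left or right of the laptop. Origin: centre of its underside; x along its length, y across, z up.
- multimeter: Green and black multimeter lying on its back, 178 x 88 x 51 mm with its dial, on the other side of the laptop from the tray. Origin: centre of its underside, x along its length. Leave it alone.
- solder_reel: Metal solder reel, 62 mm across, 48 mm high, standing on its flange behind the tray or the multimeter. Origin: centre of its underside. Leave it alone.
- cleaner_bottle: White plastic bottle with a black cap, 52 mm across, 135 mm high, standing behind the tray or the multimeter. Origin: centre of its underside. Leave it alone.
Not all that is in view belongs to the job. There is more than one size of the pry_stick; the one meant has the size given above.

How it is judged:
By the outcome, as a careful person would: the job done as asked, in the order asked, and still so for the second after the job is handed in, with the robot touching nothing.
It also fails if it takes over 67 s, if anything falls off the work surface, if the arm or the gripper's body presses on something with over 40 N, if the wrist force passes 120 N, or if a joint passes its speed limit or range.

## Working session

There is one attempt and no reset: what is moved stays moved. The work goes in short steps, Python scripts to look and compute and a shell command to move; the robot and the scene stay as the last step left them, time stands still between calls to the robot, and variables do not carry over. Pictures are saved under pics/ and viewed, and the job is handed in when it is done.

```bash
mkdir -p pics && ls
cat > h.py <<'E'
import numpy as np, cv2, pickle
from plant import ctrl
from scipy.spatial.transform import Rotation as Ro
def cap(n,fn=None):
    d=ctrl.capture(n)
    pickle.dump(d,open(f'{n}.pkl','wb'))
    if fn: cv2.imwrite('pics/'+fn,d['color'])
    return d
def load(n): return pickle.load(open(f'{n}.pkl','rb'))
def pw(d,u,v,z=None):
    if z is None: z=d['z_map'][int(round(v)),int(round(u))]
    c=np.linalg.inv(d['K'])@np.array([u,v,1.0])*z
    return d['R'].T@(c-d['t'])
def pplane(d,u,v,h):
    r=d['R'].T@(np.linalg.inv(d['K'])@np.array([u,v,1.0])); o=-d['R'].T@d['t']
    return o+r*(h-o[2])/r[2]
def cloud(d):
    v,u=np.mgrid[:480,:640]; z=d['z_map']
    c=np.stack([u,v,np.ones_like(u)],-1)@np.linalg.inv(d['K']).T*z[...,None]
    return (c-d['t'])@d['R']
def proj(d,X):
    c=d['R']@np.asarray(X)+d['t']; p=d['K']@c; return p[:2]/p[2]
E
python3 - <<'E'
from h import *
for n in ['top','side','wrist']: 
    d=cap(n,n+'0.png'); print(n,d['K'][0,0],(-d['R'].T@d['t']).round(3), d['R'][2].round(3))
s=ctrl.sense(); print({k:np.round(v,4).tolist() for k,v in s.items()}, ctrl.grip_point_offset)
print(Ro.from_quat(s['tcp_rot']).as_matrix().round(3) )
E
```

```text
pics
top 453.06387477800314 [ 0.358 -0.015  0.993] [ 0.136  0.002 -0.991]
side 516.0247267379322 [ 0.105 -0.646  0.675] [ 0.405  0.649 -0.644]
wrist 399.4562790487092 [0.126 0.618 0.384] [ 0.275 -0.097 -0.956]
{'time': 0.15, 'joints': [-1.3102, 0.4117, -0.0127, 1.5968, 0.0056, 1.1343, -0.0822], 'dq': [-0.0021, -0.0017, 0.0004, -0.0018, -0.0006, -0.0013, 0.0018], 'tau': [0.0013, -58.8333, 0.6425, -29.1296, -0.0537, 0.0157, 0.0001], 'ee_pos': [0.2017, 0.5911, 0.222], 'tcp_rot': [0.1153, 0.6976, -0.1162, 0.6975], 'wrist_force': [-0.7258, -0.7011, 0.8124], 'torque': [-0.0219, -0.0258, -0.0217], 'width': 0.0877} 0.0187
[[-0.     0.323  0.946]
 [-0.001  0.946 -0.323]
 [-1.    -0.001  0.   ]]
```

View pics/top0.png

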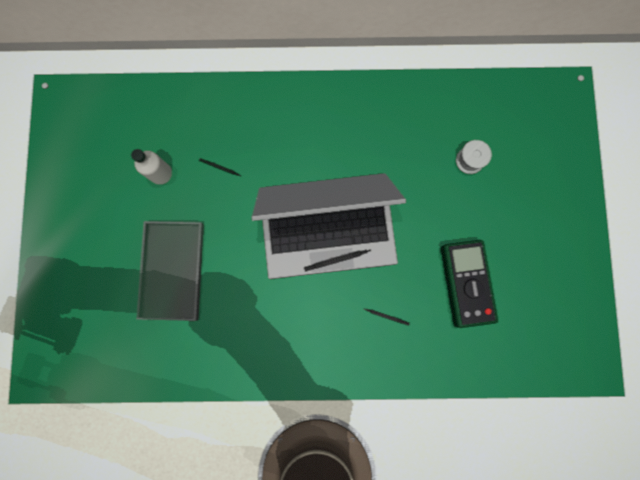

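View pics/side0.png

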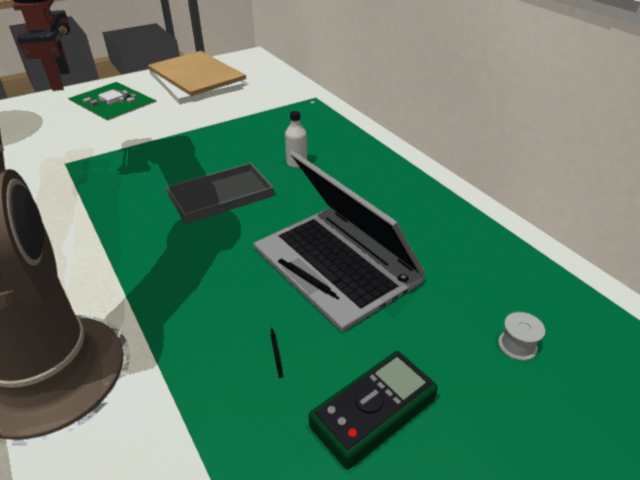

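View pics/wrist0.png

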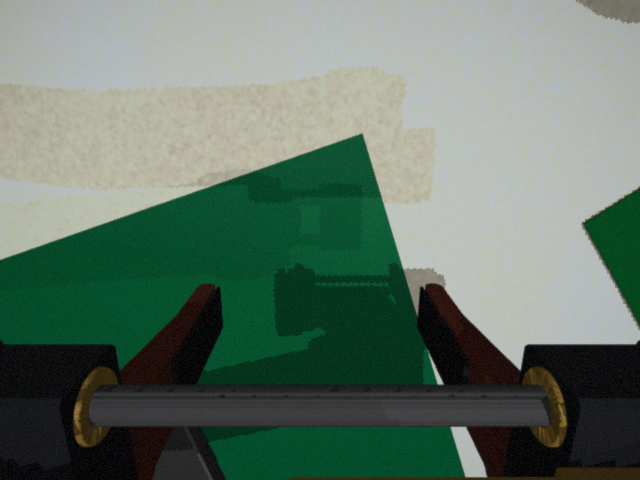

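The top view shows the tray at (170,270) on the left, the laptop at (325,225), the pry stick on the palm rest at (338,260), and the multimeter at (470,283) on the right. The two loose sticks at (220,167) and (387,316) are decoys. Next I fit the poses.

Run:
```python
from h import *
d=load('top')
c=cv2.resize(d['color'][165:290,240:415],None,fx=4.5,fy=4.5,interpolation=cv2.INTER_CUBIC); cv2.imwrite('pics/topc.png',c)
s=load('side')
c=cv2.resize(s['color'][140:335,235:435],None,fx=3,fy=3,interpolation=cv2.INTER_CUBIC); cv2.imwrite('pics/sidec.png',c)
c=cv2.resize(d['color'][210:330,130:215],None,fx=5,fy=5,interpolation=cv2.INTER_CUBIC); cv2.imwrite('pics/trayc.png',c)
```

```text
(no output)
```

View pics/topc.png

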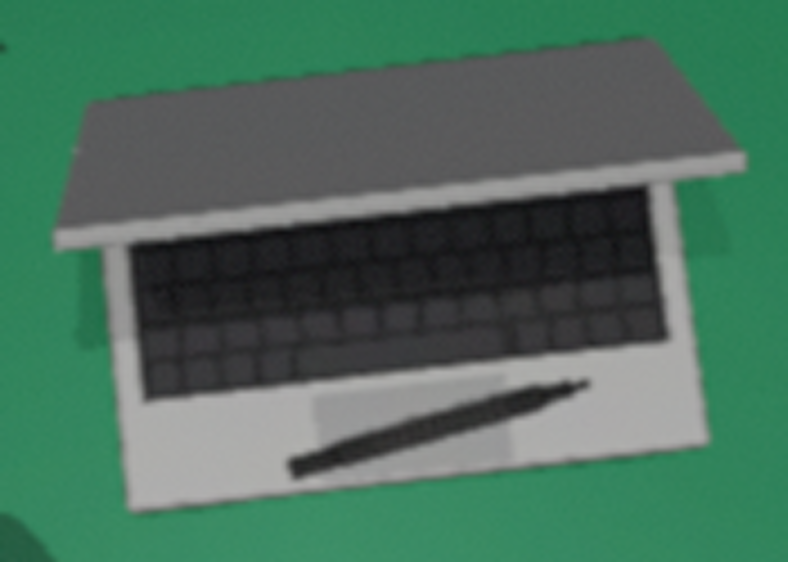

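View pics/sidec.png

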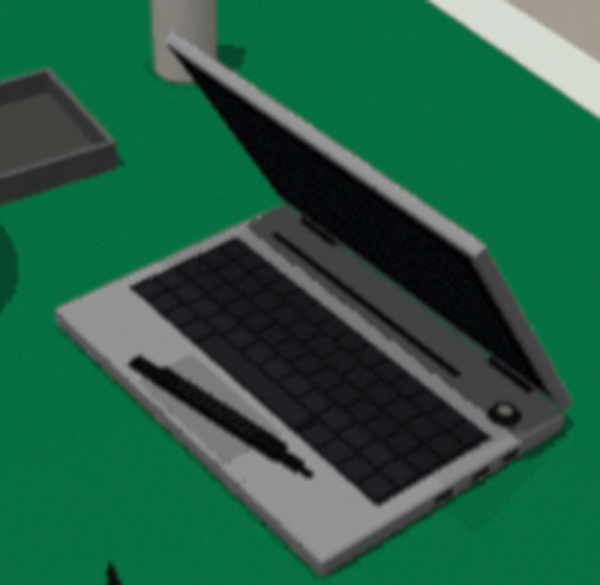

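View pics/trayc.png

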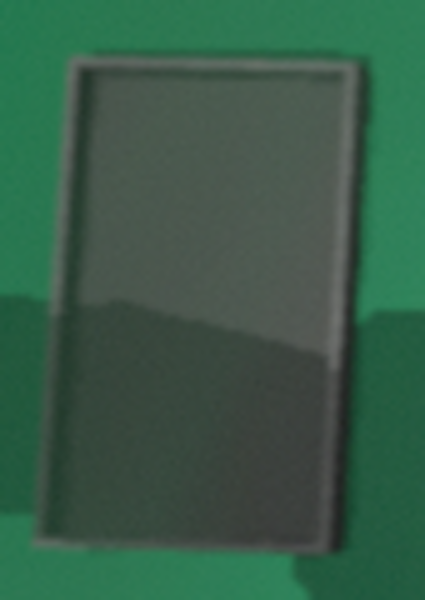

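Run:
```python
from h import *
from scipy.optimize import least_squares
d=load('top'); s=load('side')
T=lambda x,y:(240+(x+.5)/4.5-.5,165+(y+.5)/4.5-.5)
S=lambda x,y:(235+(x+.5)/3-.5,140+(y+.5)/3-.5)
fl=pplane(d,*T(131,511),.018); fr=pplane(d,*T(708,442),.018)
fl2=pplane(s,*S(58,314),.018); fr2=pplane(s,*S(323,563),.018)
print('front',fl,fr,np.linalg.norm(fl-fr),fl2,fr2,np.linalg.norm(fl2-fr2))
# power key
print('key side',pplane(s,*S(505,408),.0225))
obs=[(d,T(131,511),0,(-.0975,.14)),(d,T(708,442),0,(-.0975,-.14)),(s,S(58,314),0,(-.0975,.14)),(s,S(323,563),0,(-.0975,-.14)),
 (d,T(57,247),1,.14),(d,T(745,170),1,-.14),(s,S(168,38),1,.14),(s,S(484,250),1,-.14)]
def model(p,o):
    x,y,t,q=p; c,sn=np.cos(t),np.sin(t)
    if o[2]==0: l=np.array([*o[3],.018])
    else: l=np.array([.0955-.193*np.cos(q),o[3],.019+.193*np.sin(q)])
    return np.array([x+c*l[0]-sn*l[1],y+sn*l[0]+c*l[1],l[2]])
f=lambda p:np.concatenate([proj(o[0],model(p,o))-o[1] for o in obs])
r=least_squares(f,[.45,0,0.1,.9]); print(r.x,r.fun.round(1).reshape(-1,2).tolist())
x,y,t,q=r.x; R=np.array([[np.cos(t),-np.sin(t)],[np.sin(t),np.cos(t)]])
for n,l in dict(hinge=(.0955,0),key=(.0655,-.118)).items(): print(n,R@l+[x,y])
# lid plane from depth
c=cloud(d); m=np.zeros((480,640),bool); m[190:206,285:380]=1
P=c[m]; P=P[P[:,2]>.05]; u=np.linalg.svd(P-P.mean(0))[2][2]; print('lid normal',u*np.sign(u[2]),P.mean(0), 'angle from horiz',np.arccos(abs(u[2])))
# stick
m=c[...,2]; 
loc=(c[...,:2]-[x,y])@R
sel=(loc[...,0]>-.09)&(loc[...,0]<-.048)&(abs(loc[...,1])<.13)&(c[...,2]>.01)&(c[...,2]<.04)&(d['color'].max(-1)<75)
pts=c[sel][:,:2]; 
print(sel.sum(), cv2.minAreaRect(pts.astype(np.float32)), pts.mean(0), c[sel][:,2].mean())
for a,b in [((293,467),(588,384))]:
    A=pplane(d,*T(*a),.0225);B=pplane(d,*T(*b),.0225);print('stick',A,B,np.linalg.norm(A-B),(A+B)/2)
for a,b in [((133,362),(311,474))]:
    A=pplane(s,*S(*a),.0225);B=pplane(s,*S(*b),.0225);print('stick',A,B,np.linalg.norm(A-B),(A+B)/2)
Q=lambda x,y:(130+x/5,210+y/5)
for a in [(70,58),(357,62),(335,550),(37,543)]: print('tray',pplane(d,*Q(*a),.024).round(4))
m=(c[...,2]>.01)&(c[...,2]<.06)
for nm,(u0,u1,v0,v1) in dict(meter=(430,510,230,335),reel=(450,500,130,180)).items():
    q=c[v0:v1,u0:u1]; q=q[(q[...,2]>.012)&(q[...,2]<.12)]; print(nm,q.min(0).round(3),q.max(0).round(3))
```

```text
front [0.40741171 0.09540995 0.018     ] [ 0.43662557 -0.18106519  0.018     ] 0.2780143074853931 [0.40505663 0.09165227 0.018     ] [ 0.43446175 -0.18021089  0.018     ] 0.27344879196034677
key side [ 0.59544002 -0.13915168  0.0225    ]
[ 0.51764079 -0.03246261  0.10451571  1.06496042] [[-0.6, 0.6], [0.4, 0.6], [-0.6, -1.5], [1.0, 0.4], [-0.5, -0.1], [0.1, -0.9], [0.2, -0.3], [-0.2, 1.4]]
hinge [ 0.61261967 -0.02249952]
key [ 0.59509379 -0.14298538]
lid normal [0.95462241 0.01105293 0.29761364] [ 0.55324632 -0.03880651  0.14642627] angle from horiz 1.2686042731366178
289 ((0.44561925530433655, -0.05194471776485443), (0.010846348479390144, 0.14374753832817078), 15.094313621520996) [ 0.44466726 -0.04871971] 0.02839390004553067
stick [0.42704411 0.01772324 0.0225    ] [ 0.46486785 -0.12390645  0.0225    ] 0.146593324161036 [ 0.44595598 -0.0530916   0.0225    ]
stick [0.42231988 0.01876692 0.0225    ] [ 0.46393244 -0.12308144  0.0225    ] 0.147826122477177 [ 0.44312616 -0.05215726  0.0225    ]
tray [0.5335 0.3662 0.024 ]
tray [0.53   0.2412 0.024 ]
tray [0.3211 0.2459 0.024 ]
tray [0.3257 0.372  0.024 ]
meter [ 0.299 -0.381  0.012] [ 0.482 -0.276  0.06 ]
reel [ 0.637 -0.384  0.012] [ 0.698 -0.323  0.056]
```

```bash
cat >> h.py <<'E'
def plan(pos,yawz=None):
    """tool shift (units/750mm) from sensed pose to pos, then turn (units) to get x down, tool z at yawz (deg)"""
    s=ctrl.sense(); R=Ro.from_quat(s['tcp_rot']).as_matrix()
    dl=R.T@(np.array(pos)-s['ee_pos'])
    print('t',s['time'],'pos',np.round(s['ee_pos'],4),'F',np.round(s['wrist_force'],1),'w',round(s['width'],4))
    print('shift units',(dl/.75).round(4),'rows>=',np.linalg.norm(dl)/.0625)
    if yawz is not None:
        a=np.radians(yawz); z=np.array([np.cos(a),np.sin(a),0]); x=np.array([0,0,-1.]); y=np.cross(z,x)
        Rt=np.stack([x,y,z],1); rv=Ro.from_matrix(R.T@Rt).as_rotvec()
        print('turn units',(rv/2/np.pi).round(4),'rows>=',np.linalg.norm(np.degrees(rv))/10.7)
E
python3 -c "
from h import *
plan([.43,-.042,.23],6)"
```

```text
t 0.15 pos [0.2017 0.5911 0.222 ] F [-0.7 -0.7  0.8] w 0.0877
shift units [-0.0097 -0.7007  0.5607] rows>= 10.769363198218015
turn units [-0.069  -0.      0.0002] rows>= 2.3211706537394843
```

```bash
python3 -m handwheel '[[-0.001,-0.05,0.04,0,0,0],[-0.001,-0.05,0.04,0,0,0],[-0.001,-0.05,0.04,0,0,0],[-0.001,-0.05,0.04,0,0,0],[-0.001,-0.05,0.04,0,0,0],[-0.001,-0.05,0.04,0,0,0],[-0.001,-0.05,0.04,0,0,0],[-0.001,-0.05,0.04,0,0,0],[-0.001,-0.05,0.04,0,0,0],[0,-0.05,0.04,0,0,0]]' 255 20
python3 -m handwheel '[[0,-0.05,0.04,0,0,0],[0,-0.05,0.04,0,0,0],[0,-0.05,0.04,0,0,0],[0,-0.05,0.04,0,0,0],[0,0,0,-0.023,0,0],[0,0,0,-0.023,0,0],[0,0,0,-0.023,0,0],[0,0,0,0,0,0]]'
python3 -c "
from h import *
plan([.455,-.039,.16],6)
cap('top','top1.png');cap('side','side1.png');cap('wrist','wrist1.png')"
```

```text
time: 1.4
ee_pos: [0.3649, 0.1382, 0.2295]
tcp_rot: [0.116, 0.697, -0.116, 0.698]
wrist_force: [-0.0, 0.5, 0.4]
width: 0.0009
time: 2.4
ee_pos: [0.4297, -0.041, 0.2293]
tcp_rot: [-0.037, 0.706, 0.037, 0.706]
wrist_force: [0.2, -0.6, -0.4]
width: 0.0005
t 2.4 pos [ 0.4297 -0.041   0.2293] F [ 0.2 -0.6 -0.4] w 0.0005
shift units [ 0.0924 -0.0008  0.0339] rows>= 1.1810651682276445
turn units [-0.0002 -0.     -0.    ] rows>= 0.005679909019314377
```

View pics/side1.png

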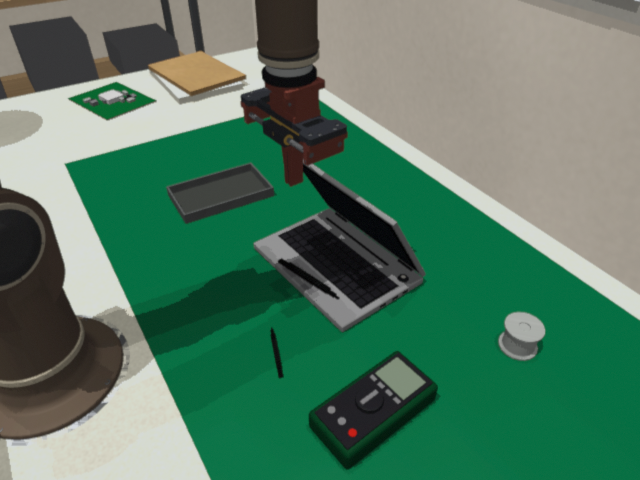

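View pics/wrist1.png

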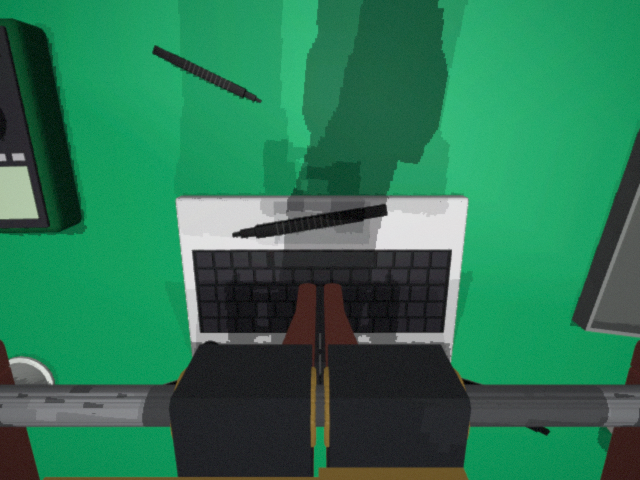

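Side view: closed fingers at (292,183), just in front of the lid's free edge. Now I lower them and push back.

```bash
python3 -m handwheel '[[0.046,0,0,0,0,0],[0.046,0,0.014,0,0,0],[0,0,0.02,0,0,0],[0,0,0,0,0,0]]'
python3 -m handwheel '[[0,0,0.02,0,0,0],[0,0,0.02,0,0,0],[0,0,0.02,0,0,0],[0,0,0.02,0,0,0],[0,0,0.02,0,0,0]]'
python3 -c "
from h import *
cap('side','side2.png');plan([.61,-.022,.16],6)"
```

```text
time: 3.05
ee_pos: [0.4568, -0.0383, 0.1613]
tcp_rot: [-0.037, 0.706, 0.037, 0.707]
wrist_force: [0.1, -0.3, 0.3]
width: 0.0006
time: 3.68
ee_pos: [0.5291, -0.0306, 0.1601]
tcp_rot: [-0.037, 0.707, 0.037, 0.705]
wrist_force: [-6.1, -1.3, 4.8]
width: 0.0007
t 3.725 pos [ 0.5312 -0.0303  0.1602] F [-1.5 -0.7  1.1] w 0.0008
shift units [1.000e-04 1.000e-04 1.056e-01] rows>= 1.2676742689383191
turn units [ 0.0001 -0.0002  0.    ] rows>= 0.007723708119458703
```

View pics/side2.png

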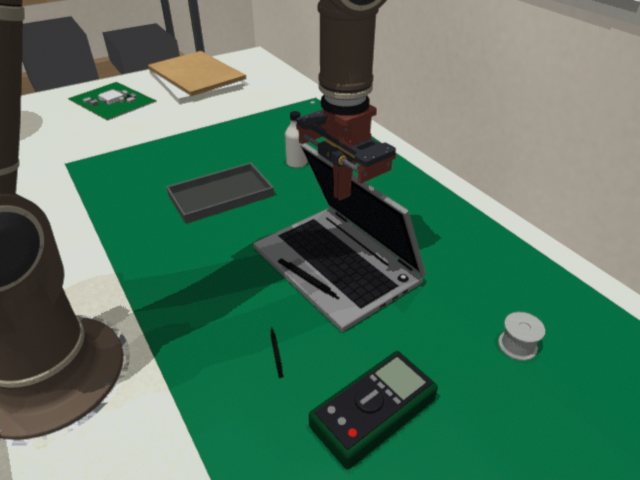

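The finger has caught the lid and it is rising (edge near (345,165)–(415,265)), with about 6 N of push. I continue to just short of the goal.

```bash
python3 -m handwheel '[[0,0,0.018,0,0,0],[0,0,0.018,0,0,0],[0,0,0.018,0,0,0],[0,0,0.018,0,0,0],[0,0,0.018,0,0,0],[0,0,0.015,0,0,0],[0,0,0.012,0,0,0],[0,0,0.005,0,0,0],[0,0,0,0,0,0]]'
python3 - <<'E'
from h import *
d=cap('side','side3.png');t=cap('top','top3.png')
cv2.imwrite('pics/side3c.png',cv2.resize(d['color'][90:290,290:490],None,fx=3,fy=3,interpolation=cv2.INTER_CUBIC))
cv2.imwrite('pics/top3c.png',cv2.resize(t['color'][140:290,240:420],None,fx=4,fy=4,interpolation=cv2.INTER_CUBIC))
plan([.65,-.022,.16],6)
E
```

```text
time: 4.85
ee_pos: [0.6207, -0.0208, 0.16]
tcp_rot: [-0.037, 0.706, 0.037, 0.706]
wrist_force: [-2.8, -0.2, -1.2]
width: 0.0001
t 4.95 pos [ 0.6208 -0.0207  0.1604] F [-2.7 -0.9 -1.3] w 0.0004
shift units [ 0.0005 -0.0057  0.0386] rows>= 0.4677792938951229
turn units [ 0.      0.0001 -0.    ] rows>= 0.0023230023576616353
```

View pics/side3c.png

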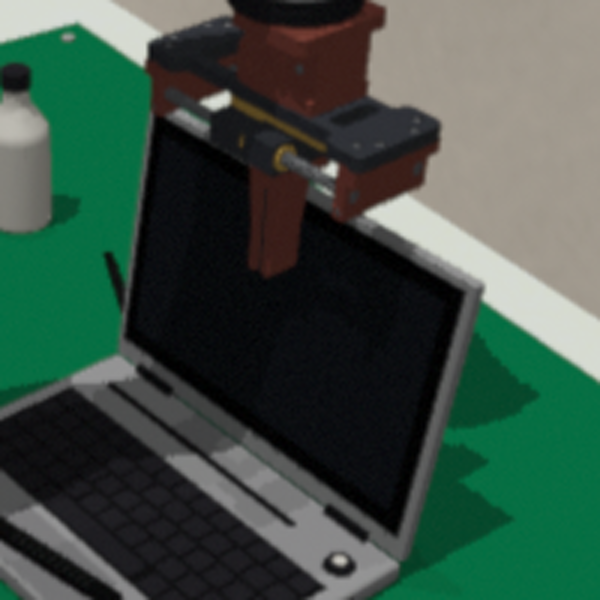

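View pics/top3c.png

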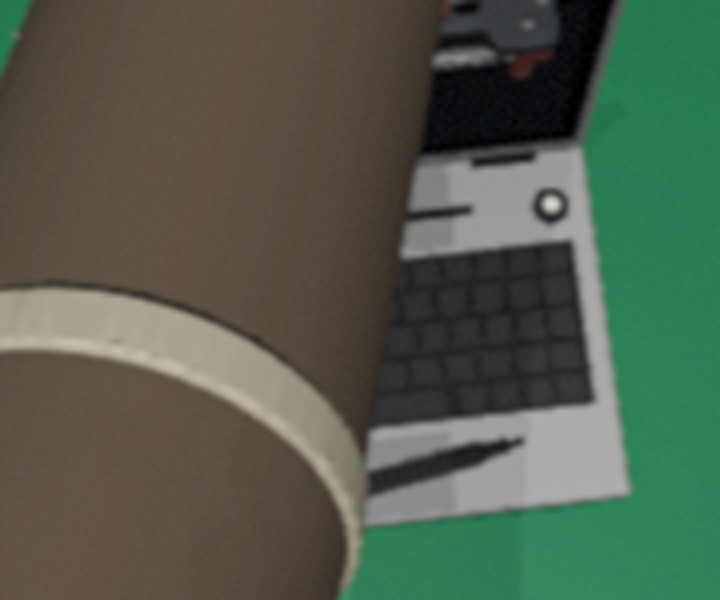

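The lid is now past upright: its display-face right corner is at crop (466,287) and its left corner at about (158,115). Next I measure the angle.

```bash
cat >> h.py <<'E'
LX,LY,LT=.51764,-.03246,.1045
def lidpt(q,y,r=.193,off=0.):
    c,s=np.cos(LT),np.sin(LT); l=np.array([.0955-r*np.cos(q)+off*np.sin(q),y,.019+r*np.sin(q)+off*np.cos(q)])
    return np.array([LX+c*l[0]-s*l[1],LY+s*l[0]+c*l[1],l[2]])
def lidplane(d,umin,umax,vmin,vmax,tol=.004):
    P=cloud(d)[vmin:vmax,umin:umax].reshape(-1,3); ok=d['z_map'][vmin:vmax,umin:umax].ravel()>0; P=P[ok]
    c,s=np.cos(LT),np.sin(LT); L=np.stack([c*(P[:,0]-LX)+s*(P[:,1]-LY),-s*(P[:,0]-LX)+c*(P[:,1]-LY),P[:,2]],1)
    return L
E
python3 - <<'E'
from h import *
d=load('side')
S=lambda x,y:np.array((290+(x+.5)/3-.5,90+(y+.5)/3-.5))
for q in [1.6,1.7,1.75,1.8,1.85,1.92]:
    print(q,[((proj(d,lidpt(q,y))-[290,90])*3+1).round(0).tolist() for y in(.14,-.14)],[((proj(d,lidpt(q,y,.0))-[290,90])*3+1).round(0).tolist() for y in(.14,-.14)])
L=lidplane(d,330,450,120,280)
# screen points: y in -.12..0 , r from hinge .03-.18
r=np.hypot(L[:,0]-.0955,L[:,2]-.019); th=np.arctan2(L[:,2]-.019,-(L[:,0]-.0955))
m=(r>.05)&(r<.18)&(L[:,1]>-.12)&(L[:,1]<-.03)&(L[:,2]>.03)
print(m.sum(),np.median(th[m]),th[m].std())
for a,b in [(.05,.09),(.09,.13),(.13,.18)]:
    k=m&(r>a)&(r<b); print(a,np.median(th[k]))
t=np.median(th[m]); k=m&(abs(th-t)<.06); p=np.polyfit(L[k,2],L[k,0],1); print('slope angle',np.pi/2+np.arctan(p[0]))
E
```

```text
1.6 [[128.0, 106.0], [457.0, 299.0]] [[119.0, 353.0], [403.0, 565.0]]
1.7 [[151.0, 100.0], [480.0, 289.0]] [[119.0, 353.0], [403.0, 565.0]]
1.75 [[162.0, 98.0], [492.0, 285.0]] [[119.0, 353.0], [403.0, 565.0]]
1.8 [[173.0, 96.0], [503.0, 282.0]] [[119.0, 353.0], [403.0, 565.0]]
1.85 [[184.0, 96.0], [513.0, 280.0]] [[119.0, 353.0], [403.0, 565.0]]
1.92 [[198.0, 96.0], [527.0, 278.0]] [[119.0, 353.0], [403.0, 565.0]]
2616 1.6967406920458972 0.01270066810075563
0.05 1.6890549444637608
0.09 1.6957975162084225
0.13 1.6993195275114905
slope angle 1.7074733716761663
```

Run:
```python
from h import *
a=cv2.imread('pics/side0.png'); b=cv2.imread('pics/side3.png'); c2=cv2.imread('pics/side2.png')
Z=lambda im,u,v,w,h,f:cv2.resize(im[v:v+h,u:u+w],None,fx=f,fy=f,interpolation=cv2.INTER_CUBIC)
g=np.hstack([Z(b,410,170,50,50,8),Z(b,400,255,50,50,8)])
g2=np.hstack([Z(b,325,185,50,50,8),Z(b,330,290,50,50,8)])
cv2.imwrite('pics/z1.png',np.vstack([g,g2])[:600]); cv2.imwrite('pics/z1b.png',np.hstack([Z(b,325,185,50,50,8),Z(b,325,295,50,50,8)])); cv2.imwrite('pics/z2.png',np.hstack([Z(b,240,220,50,50,8),Z(a,240,220,50,50,8)]))
cv2.imwrite('pics/z1.png',g)
```

```text
(no output)
```

View pics/z1.png

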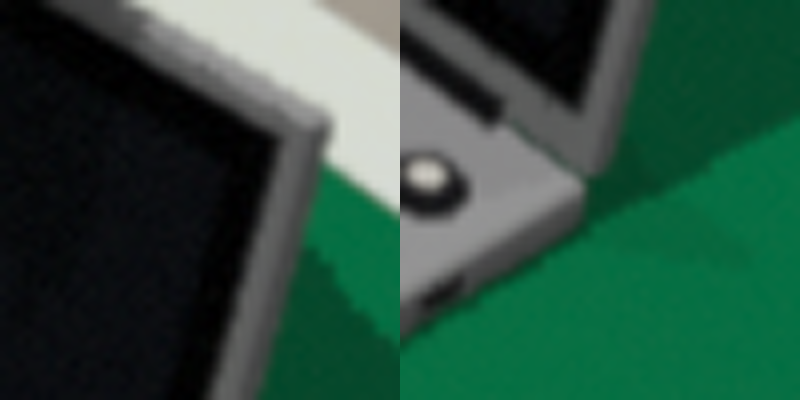

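View pics/z1b.png

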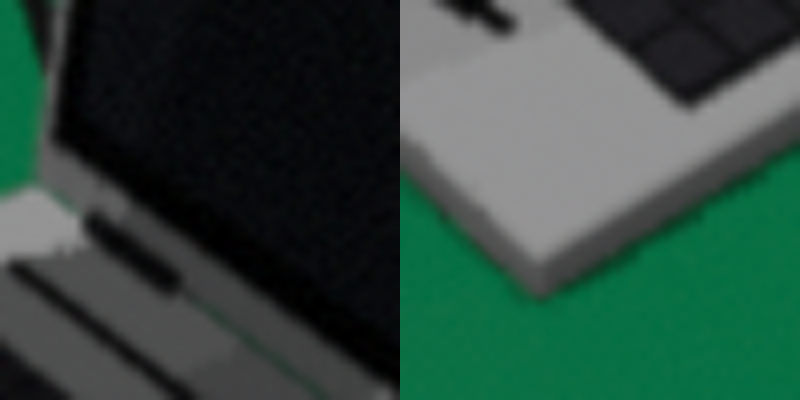

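View pics/z2.png

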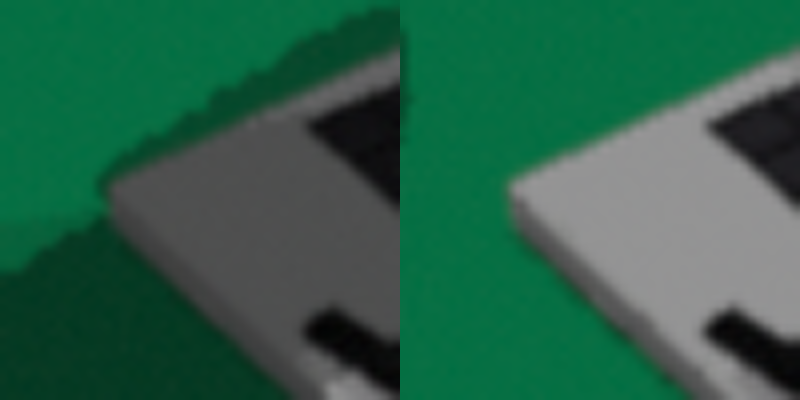

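Run:
```python
from h import *
from scipy.optimize import least_squares
d=load('side')
h=-.44
obs=[((342.5,328.1),(-.0975,-.14,.018)),((253.75,243.75),(-.0975,.14,.018)),((422.9,278.25),(.0975,-.14,.018)),((403.5,276.5),(.0655,-.118,.0225)),((448.4,185.6),None)]
def f(p,full=False):
    x,y,t,q,dz=p; c,s=np.cos(t),np.sin(t); o=[]
    for uv,l in obs:
        if l is None: l=(.0955-.193*np.cos(q),-.14,.019+.193*np.sin(q))
        X=[x+c*l[0]-s*l[1],y+s*l[0]+c*l[1],l[2]+dz]; o+=list(proj(d,X)-np.array(uv)-h*0+.44)
    return np.array(o+[dz/.002])
r=least_squares(f,[.517,-.03,.1,1.7,0]); print(r.x,r.fun.round(1))
J=r.jac; print(np.sqrt(np.diag(np.linalg.inv(J.T@J)))*.5)
```

```text
[ 5.16527536e-01 -2.99072480e-02  1.07105332e-01  1.70026466e+00
 -7.95310235e-04] [ 0.1 -0.3 -1.1 -0.6  1.  -0.4 -0.2  0.5  0.1  0.4 -0.4]
[0.00079517 0.00091743 0.00363987 0.0073319  0.00091083]
```

Three estimates agree on 1.70 rad: corner fit 1.700, depth 1.697, finger geometry 1.70. I need about 33 mm more and go 29 mm first.

```bash
python3 -m handwheel '[[0,0,0.01,0,0,0],[0,0,0.01,0,0,0],[0,0,0.01,0,0,0],[0,0,0.009,0,0,0],[0,0,0,0,0,0],[0,0,0,0,0,0]]'
cat > lid.py <<'E'
from h import *
def run(tag):
    d=cap('side',f'side{tag}.png'); b=d['color']
    Z=lambda im,u,v,w,h,f:cv2.resize(im[v:v+h,u:u+w],None,fx=f,fy=f,interpolation=cv2.INTER_CUBIC)
    cv2.imwrite(f'pics/z{tag}.png',np.hstack([Z(b,435,155,50,50,8),Z(b,400,255,50,50,8)]))
    L=lidplane(d,330,470,110,280)
    r=np.hypot(L[:,0]-.0955,L[:,2]-.019); th=np.arctan2(L[:,2]-.019,-(L[:,0]-.0955))
    m=(r>.05)&(r<.18)&(L[:,1]>-.12)&(L[:,1]<-.03)&(L[:,2]>.03)
    t=np.median(th[m]); k=m&(abs(th-t)<.06); p=np.polyfit(L[k,2],L[k,0],1); print('depth angle',t,'slope',np.pi/2+np.arctan(p[0]))
    global LX
    import h; h.LX,h.LY,h.LT=.51653,-.02991,.1071
    for q in [1.84,1.88,1.92,1.96]: print(q,((proj(d,lidpt(q,-.14)-[0,0,.0008])+.44-[435,155])*8).round(0))
    s=ctrl.sense(); dx=s['ee_pos'][:2]-[.51764,-.03246]; lx=dx[0]*np.cos(.1045)+dx[1]*np.sin(.1045)
    print('t',s['time'],'tcp',s['ee_pos'].round(4),'geom q',np.pi/2+np.arctan((lx+.010-.0955)/(s['ee_pos'][2]-.019)),'F',s['wrist_force'].round(1))
E
python3 -c "
import lid;lid.run('4')"
```

```text
time: 5.7
ee_pos: [0.651, -0.0177, 0.161]
tcp_rot: [-0.037, 0.705, 0.037, 0.707]
wrist_force: [0.0, 0.0, -0.9]
width: 0.0003
depth angle 1.9002324751890738 slope 1.9104226547862775
1.84 [190. 226.]
1.88 [212. 223.]
1.92 [233. 221.]
1.96 [253. 221.]
t 5.75 tcp [ 0.6508 -0.0178  0.161 ] geom q 1.8998830741726336 F [-0.6 -0.9  0.3]
```

View pics/z4.png

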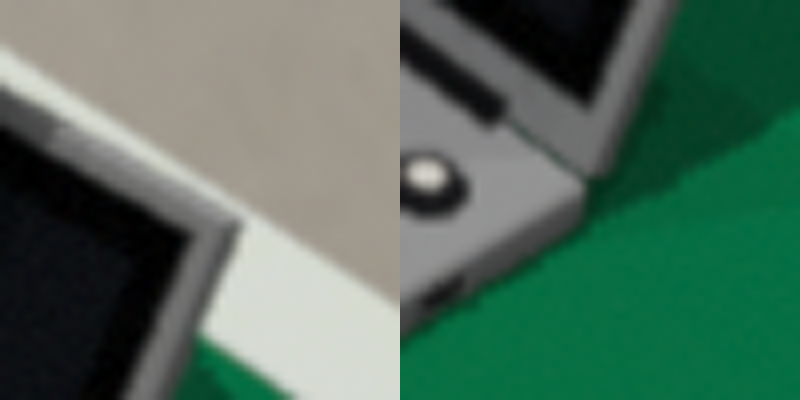

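The display corner is at about (220,220) in the crop, which gives 1.895. Depth gives 1.900 and finger geometry 1.900. One small nudge of 3 mm.

```bash
python3 -m handwheel '[[0,0,0.002,0,0,0],[0,0,0.002,0,0,0],[0,0,0,0,0,0],[0,0,0,0,0,0]]'
python3 -c "
import lid;lid.run('5')"
```

```text
time: 6.25
ee_pos: [0.6527, -0.0176, 0.1604]
tcp_rot: [-0.037, 0.706, 0.037, 0.706]
wrist_force: [-1.6, -0.4, 1.4]
width: 0.0004
depth angle 1.9092705373221346 slope 1.918034108780188
1.84 [190. 226.]
1.88 [212. 223.]
1.92 [233. 221.]
1.96 [253. 221.]
t 6.3 tcp [ 0.6527 -0.0176  0.1604] geom q 1.9130496120498093 F [-2.4 -0.1  1.6]
```

View pics/z5.png

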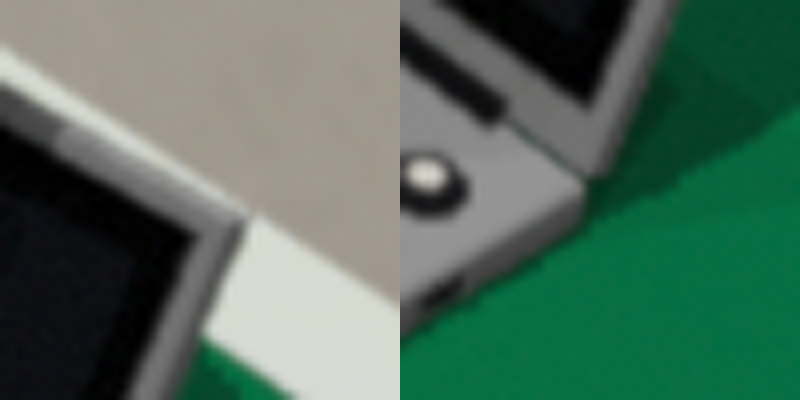

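```bash
python3 -m handwheel '[[0,0,0.002,0,0,0],[0,0,0,0,0,0],[0,0,0,0,0,0]]'
python3 -c "
import lid;lid.run('6')"
python3 -m handwheel '[[0,0,-0.02,0,0,0],[0,0,-0.05,0,0,0],[0,0,-0.05,0,0,0],[0,0,-0.05,0,0,0],[0,0,-0.05,0,0,0],[0,0,-0.05,0,0,0]]'
python3 -c "
import lid;lid.run('7')
lid.plan([.4445,-.0525,.16],-75)"
```

```text
time: 6.68
ee_pos: [0.6541, -0.0174, 0.1601]
tcp_rot: [-0.037, 0.706, 0.037, 0.706]
wrist_force: [-3.4, 0.3, -0.6]
width: 0.0006
depth angle 1.918720416838182 slope 1.9279713008270385
1.84 [190. 226.]
1.88 [212. 223.]
1.92 [233. 221.]
1.96 [253. 221.]
t 6.725 tcp [ 0.6541 -0.0174  0.1601] geom q 1.922324595468519 F [-4.2 -0.1 -1.5]
time: 7.48
ee_pos: [0.4532, -0.0385, 0.1609]
tcp_rot: [-0.037, 0.705, 0.037, 0.707]
wrist_force: [-0.3, -0.1, 0.5]
width: 0.0006
depth angle 1.9185943973574873 slope 1.92855997223293
1.84 [190. 226.]
1.88 [212. 223.]
1.92 [233. 221.]
1.96 [253. 221.]
t 7.525 tcp [ 0.4481 -0.0394  0.1603] geom q 0.7379841782108367 F [-5.3 -1.3 -2. ]
t 7.525 pos [ 0.4481 -0.0394  0.1603] F [-5.3 -1.3 -2. ] w 0.0005
shift units [ 0.0004 -0.0168 -0.0066] rows>= 0.2168930255461356
turn units [ 2.247e-01 -3.000e-04 -1.000e-04] rows>= 7.559862485270244
```

View pics/z7.png

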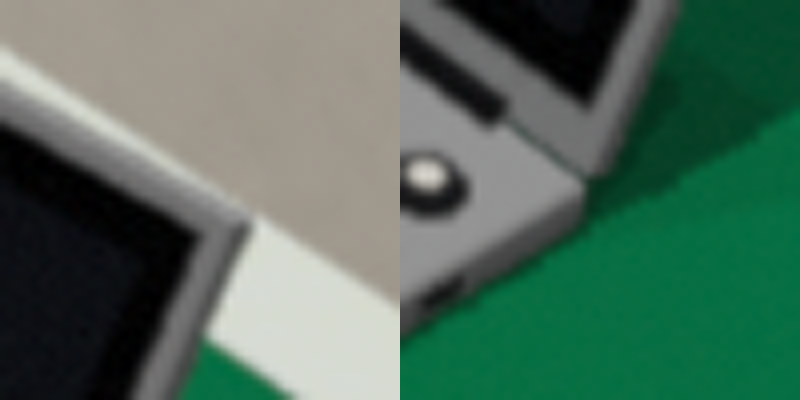

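The finger has let go and the lid stays at about 1.919 rad (110°). Now I turn the tool for the stick grasp and open it to about 28 mm.

```bash
python3 -m handwheel '[[0,-0.017,-0.0066,0,0,0],[0,0,0,0.028,0,0],[0,0,0,0.028,0,0],[0,0,0,0.028,0,0],[0,0,0,0.028,0,0],[0,0,0,0.028,0,0],[0,0,0,0.028,0,0],[0,0,0,0.028,0,0],[0,0,0,0.028,0,0],[0,0,0,0,0,0]]' 174 20
python3 -c "
from h import *
cap('wrist','wrist8.png');cap('side','side8.png');plan([.4445,-.0525,.05],-75)"
```

```text
time: 8.78
ee_pos: [0.4509, -0.0524, 0.1608]
tcp_rot: [0.428, 0.562, -0.428, 0.563]
wrist_force: [0.1, -0.2, -0.8]
width: 0.0281
t 8.875 pos [ 0.4504 -0.0521  0.1606] F [ 0.5 -0.1  0.6] w 0.028
shift units [ 0.1475 -0.0078 -0.0017] rows>= 1.7722952321560665
turn units [ 0.0017  0.0002 -0.0002] rows>= 0.05609748064321878
```

View pics/wrist8.png

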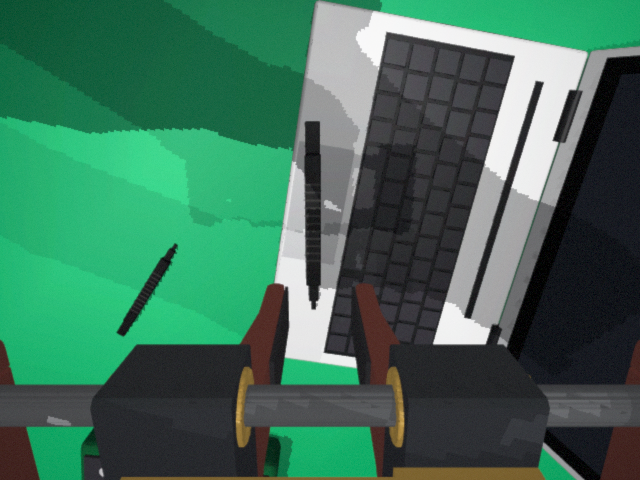

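Wrist view: the stick is nearly parallel to the fingers' plane, with ends at (312,122) and (314,308).

Run:
```python
from h import *
d=load('wrist')
A=pplane(d,312.5,122,.0225);B=pplane(d,314,308,.0225)
print(A,B,np.linalg.norm(A-B),(A+B)/2, np.degrees(np.arctan2(*(A-B)[1::-1])))
for v in(150,280): 
    for u in (305.5,320.5): print(pplane(d,u,v,.025 if 0 else .0225))
plan([.4445,-.0525,.022],-75)
```

```text
[0.42584265 0.02192697 0.0225    ] [ 0.46574021 -0.12056563  0.0225    ] 0.14797282357973401 [ 0.44579143 -0.04931933  0.0225    ] 105.64210880866547
[0.42604369 0.00150172 0.0225    ]
[0.43667566 0.00444106 0.0225    ]
[ 0.45250883 -0.09820806  0.0225    ]
[ 0.46424042 -0.09496971  0.0225    ]
t 8.875 pos [ 0.4504 -0.0521  0.1606] F [ 0.5 -0.1  0.6] w 0.028
shift units [ 0.1848 -0.0078 -0.0018] rows>= 2.2197934921647255
turn units [ 0.0017  0.0002 -0.0002] rows>= 0.05609748064321878
```

```bash
python3 -m handwheel '[[0.04,-0.0065,-0.0018,0.0015,0,0],[0.05,0,0,0,0,0],[0.05,0,0,0,0,0],[0.02,0,0,0,0,0],[0.014,0,0,0,0,0],[0.008,0,0,0,0,0],[0.003,0,0,0,0,0],[0,0,0,0,0,0]]'
python3 -c "
from h import *
cap('side','side9.png');cap('wrist','wrist9.png');plan([.4453,-.0515,.0205],-74.5)
d=load('side');cv2.imwrite('pics/side9c.png',cv2.resize(d['color'][200:340,240:400],None,fx=4,fy=4,interpolation=cv2.INTER_CUBIC))"
```

```text
time: 9.88
ee_pos: [0.4447, -0.0517, 0.0221]
tcp_rot: [0.432, 0.56, -0.431, 0.561]
wrist_force: [0.2, -0.2, 0.0]
width: 0.0281
t 9.975 pos [ 0.4446 -0.0516  0.0221] F [ 0.2 -0.   0.8] w 0.0283
shift units [0.0021 0.0009 0.0001] rows>= 0.027666630614507314
turn units [-0.0019 -0.     -0.0001] rows>= 0.06264236756948215
```

View pics/side9c.png

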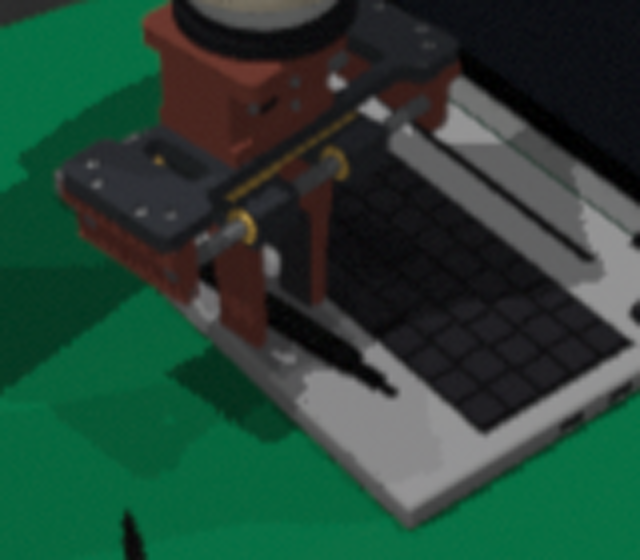

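View pics/wrist9.png

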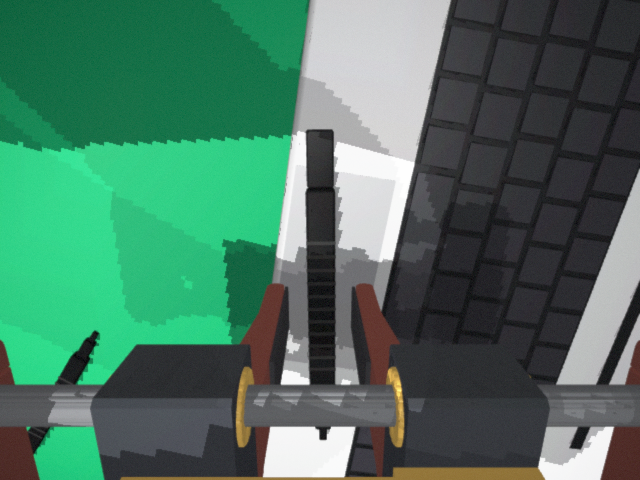

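The stick lies centred between the fingers at (320,300), and the fingers straddle it just above the palm rest. I lower by 1 mm, grip and lift.

```bash
python3 -m handwheel '[[0.0015,0,0,0,0,0],[0,0,0,0,0,0],[0,0,0,0,0,0],[0,0,0,0,0,0],[0,0,0,0,0,0]]' 255 20
python3 -m handwheel '[[-0.01,0,0,0,0,0],[-0.03,0,0,0,0,0],[-0.05,0,0,0,0,0],[-0.05,0,0,0,0,0],[0,0,0,0,0,0]]'
python3 -c "
from h import *
cap('side','side10.png');cap('wrist','wrist10.png');plan([.4275,.3055,.125],0)"
```

```text
time: 10.6
ee_pos: [0.4443, -0.0516, 0.0206]
tcp_rot: [0.431, 0.56, -0.431, 0.56]
wrist_force: [0.4, 1.0, 2.6]
width: 0.0118
time: 11.22
ee_pos: [0.4458, -0.0518, 0.1278]
tcp_rot: [0.433, 0.559, -0.43, 0.561]
wrist_force: [0.5, 0.9, -1.0]
width: 0.0117
t 11.325 pos [ 0.4442 -0.0514  0.1255] F [-0.3  0.  -1. ] w 0.0114
shift units [ 0.0011  0.1004 -0.4656] rows>= 5.715868186625659
turn units [-2.087e-01  0.000e+00 -2.000e-04] rows>= 7.0231196283387325
```

View pics/wrist10.png

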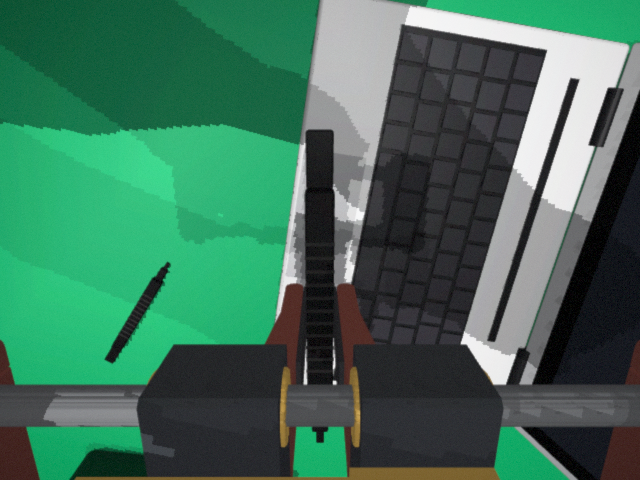

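View pics/side10.png

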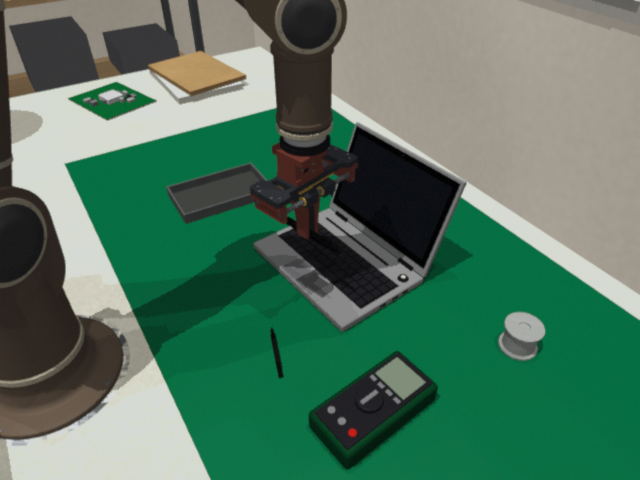

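The stick is held (width 11.7 mm) and lifted. Now I carry it over to the tray.

```bash
python3 -m handwheel '[[0,0.006,-0.03,0,0,0],[0,0.01,-0.05,0,0,0],[0,0.012,-0.055,0,0,0],[0,0.012,-0.055,0,0,0],[0,0.012,-0.055,0,0,0],[0,0.012,-0.055,0,0,0],[0,0.012,-0.055,0,0,0],[0,0.012,-0.055,0,0,0],[0,0.012,-0.055,0,0,0],[0,0,0,0,0,0]]'
python3 -m handwheel '[[0,0,0,-0.026,0,0],[0,0,0,-0.026,0,0],[0,0,0,-0.026,0,0],[0,0,0,-0.026,0,0],[0,0,0,-0.026,0,0],[0,0,0,-0.026,0,0],[0,0,0,-0.026,0,0],[0,0,0,-0.026,0,0],[0,0,0,0,0,0],[0,0,0,0,0,0]]'
python3 -c "
from h import *
cap('side','side11.png');cap('wrist','wrist11.png');cap('top','top11.png');plan([.4275,.306,.02],0)"
```

```text
time: 12.58
ee_pos: [0.4261, 0.3074, 0.1237]
tcp_rot: [0.429, 0.562, -0.431, 0.561]
wrist_force: [0.1, -0.6, -1.0]
width: 0.0118
time: 13.82
ee_pos: [0.4275, 0.3037, 0.1249]
tcp_rot: [0.003, 0.707, -0.004, 0.707]
wrist_force: [-0.1, 0.2, -0.4]
width: 0.0121
t 13.975 pos [0.4275 0.3044 0.1253] F [ 0.  -1.3  0.1] w 0.0115
shift units [0.1404 0.0022 0.    ] rows>= 1.6847340700246336
turn units [-0.0011 -0.      0.0001] rows>= 0.037939958639181606
```

View pics/wrist11.png

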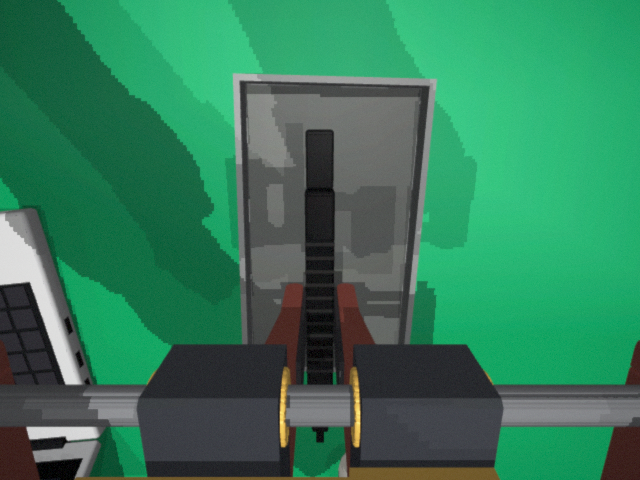

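View pics/side11.png

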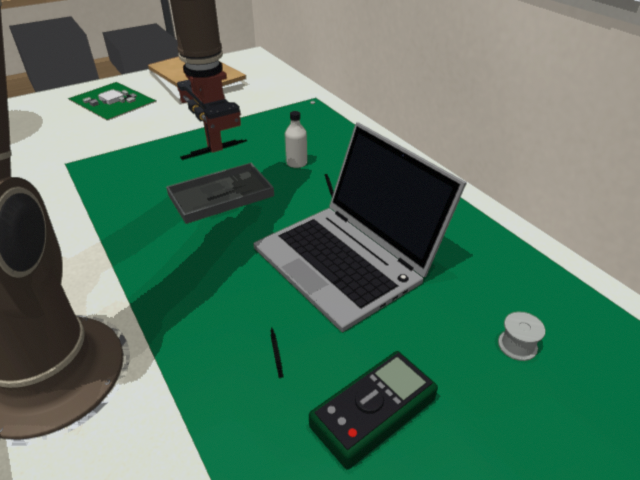

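The stick is above the middle of the tray and lined up with its length. I lower it and release with a partial opening.

```bash
python3 -m handwheel '[[0.04,0.001,0,-0.001,0,0],[0.05,0.001,0,0,0,0],[0.03,0,0,0,0,0],[0.02,0,0,0,0,0],[0.01,0,0,0,0,0],[0.004,0,0,0,0,0],[0,0,0,0,0,0],[0,0,0,0,0,0]]'
python3 -m handwheel '[[0.0008,0,0,0,0,0],[0,0,0,0,0,0],[0,0,0,0,0,0]]'
```

```text
time: 14.98
ee_pos: [0.4279, 0.3064, 0.0106]
tcp_rot: [-0.0, 0.707, 0.001, 0.707]
wrist_force: [0.8, 0.4, -0.2]
width: 0.0117
time: 15.35
ee_pos: [0.4276, 0.3061, 0.0095]
tcp_rot: [-0.0, 0.707, 0.0, 0.707]
wrist_force: [-1.0, 0.2, -0.3]
width: 0.012
```

```bash
python3 -m handwheel '[[0.0014,0,0,0,0,0],[0,0,0,0,0,0],[0,0,0,0,0,0]]'
python3 -m handwheel '[[0,0,0,0,0,0],[0,0,0,0,0,0],[0,0,0,0,0,0],[0,0,0,0,0,0]]' 150 20
python3 -m handwheel '[[-0.01,0,0,0,0,0],[-0.03,0,0,0,0,0],[-0.05,0,0,0,0,0],[-0.05,0,0,0,0,0],[-0.03,0,0,0,0,0],[0,0,0,0,0,0]]'
python3 -c "
from h import *
cap('side','side12.png');cap('wrist','wrist12.png');plan([.595,-.142,.14],-84)"
```

```text
time: 15.72
ee_pos: [0.4275, 0.3061, 0.0083]
tcp_rot: [-0.0, 0.707, 0.0, 0.707]
wrist_force: [0.2, 0.3, 0.0]
width: 0.0118
time: 16.23
ee_pos: [0.4276, 0.3061, 0.0084]
tcp_rot: [-0.0, 0.707, 0.0, 0.707]
wrist_force: [0.4, 0.7, 0.2]
width: 0.0358
time: 16.98
ee_pos: [0.4285, 0.3069, 0.1378]
tcp_rot: [0.001, 0.706, 0.001, 0.708]
wrist_force: [-0.2, -0.2, -0.5]
width: 0.0363
t 17.075 pos [0.4273 0.306  0.1356] F [ 0.4 -0.1 -0.2] w 0.0364
shift units [-0.006  -0.5976  0.2229] rows>= 7.654403735878383
turn units [ 0.2335 -0.     -0.    ] rows>= 7.857028718110708
```

View pics/wrist12.png

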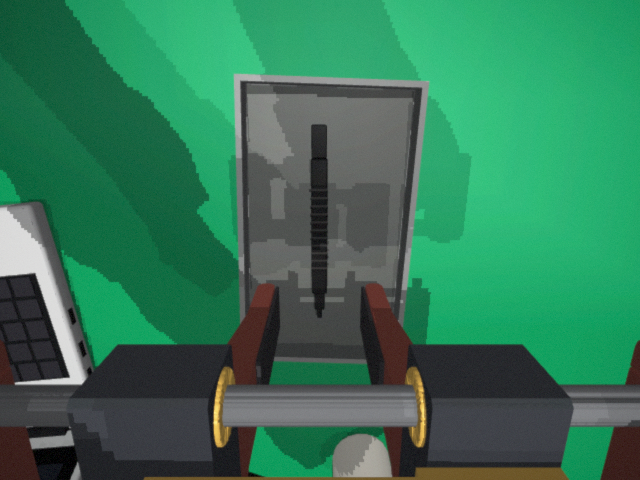

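View pics/side12.png

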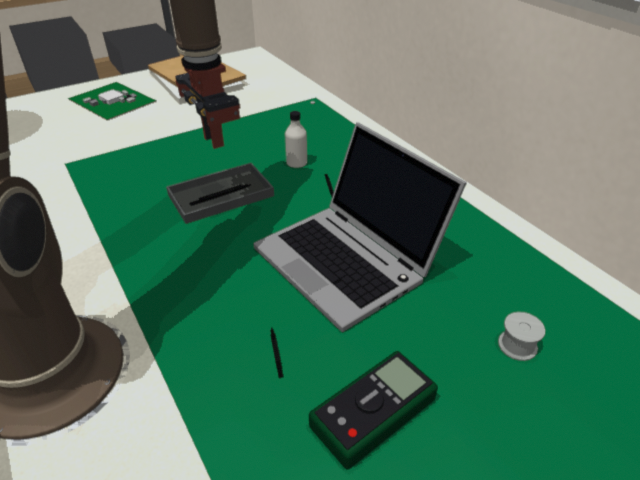

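The stick lies flat in the middle of the tray, and the screen is unchanged. Now I close the gripper and move above the power key.

```bash
python3 -m handwheel '[[0,-0.03,0.01,-0.0165,0,0],[0,-0.06,0.0225,0,0,0],[0,-0.06,0.0225,0,0,0],[0,-0.06,0.0225,0,0,0],[0,-0.06,0.0225,0,0,0],[0,-0.06,0.0225,0,0,0],[0,-0.06,0.0225,0,0,0],[0,-0.06,0.0225,0,0,0],[0,-0.06,0.0225,0,0,0],[0,0,0,0,0,0]]' 255 20
python3 - <<'E'
from h import *
w=cap('wrist','wrist13.png')
cap('top','top13.png')
t=cv2.imread('pics/top3.png')
d=load('top');s=load('side')
print(pplane(d,240+551.5/4-.5,140+205.5/4-.5,.0225),pplane(s,403.5-.5,276.5-.5,.0225))
plan([.595,-.142,.1],6)
E
```

```text
time: 18.32
ee_pos: [0.6069, -0.0653, 0.1343]
tcp_rot: [-0.036, 0.707, 0.034, 0.706]
wrist_force: [0.4, 0.3, -0.1]
width: 0.0006
[ 0.59497251 -0.14323036  0.0225    ] [ 0.59487995 -0.13984899  0.0225    ]
t 18.425 pos [ 0.6061 -0.0605  0.1342] F [-0.7  1.1 -0.1] w 0.0004
shift units [ 0.0457 -0.1065 -0.0258] rows>= 1.424826473166772
turn units [-0.0002 -0.0004 -0.0001] rows>= 0.0161165552602617
```

View pics/top13.png

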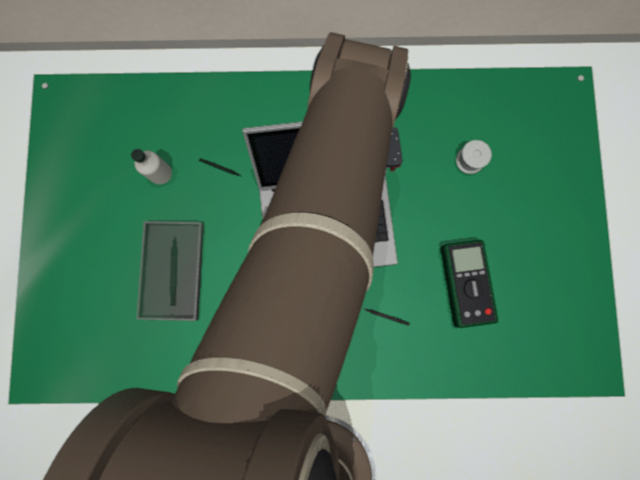

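View pics/wrist13.png

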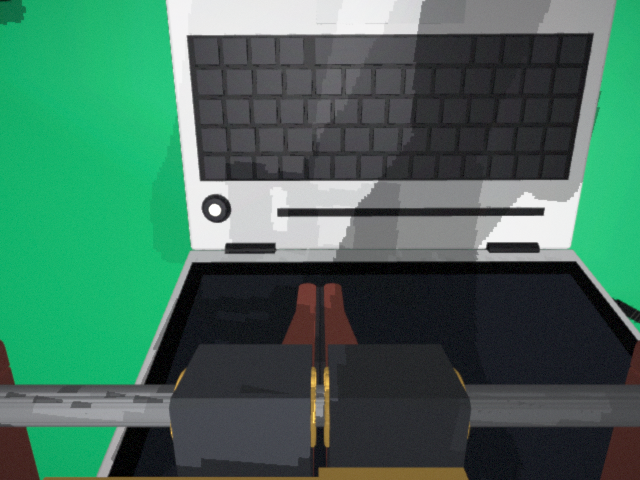

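```bash
python3 - <<'E'
from h import *
w=load('wrist'); print(pplane(w,215.5,209,.0225))
plan([.595,-.142,.1],6)
E
python3 -m handwheel '[[0,-0.03,-0.026,0,0,0],[0,-0.05,0,0,0,0],[0.02,-0.0265,0,0,0,0],[0.026,0,0,0,0,0],[0,0,0,0,0,0],[0,0,0,0,0,0]]'
python3 - <<'E'
from h import *
cap('wrist','wrist14.png');s=cap('side','side14.png')
cv2.imwrite('pics/side14c.png',cv2.resize(s['color'][150:320,320:480],None,fx=3.5,fy=3.5,interpolation=cv2.INTER_CUBIC))
plan([.595,-.1425,.035],6)
E
```

```text
[ 0.59453526 -0.13955462  0.0225    ]
t 18.425 pos [ 0.6061 -0.0605  0.1342] F [-0.7  1.1 -0.1] w 0.0004
shift units [ 0.0457 -0.1065 -0.0258] rows>= 1.424826473166772
turn units [-0.0002 -0.0004 -0.0001] rows>= 0.0161165552602617
time: 19.18
ee_pos: [0.596, -0.1399, 0.1012]
tcp_rot: [-0.038, 0.706, 0.038, 0.706]
wrist_force: [-0.2, 0.7, -0.1]
width: 0.0006
t 19.275 pos [ 0.5964 -0.1407  0.1018] F [ 0.4  0.1 -0.1] w 0.0004
shift units [ 0.0891 -0.0022 -0.0022] rows>= 1.0701389299566
turn units [ 0.0002  0.0001 -0.    ] rows>= 0.009105928264483224
```

View pics/side14c.png

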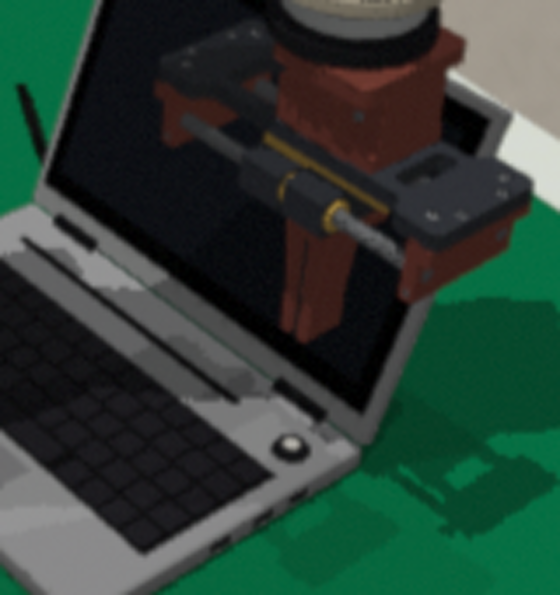

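View pics/wrist14.png

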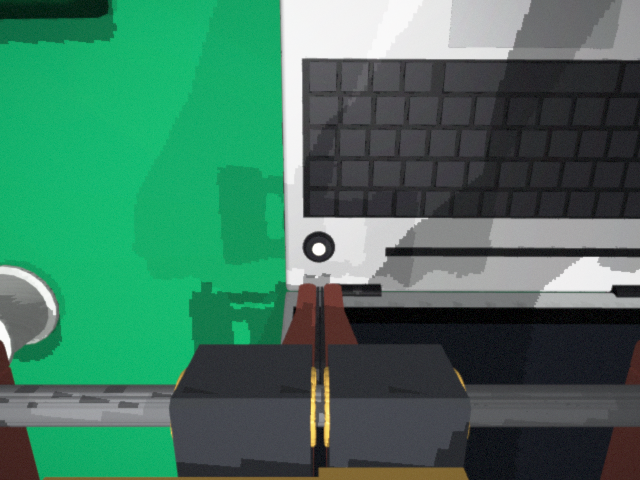

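Wrist view: the key at (318,247) is in line with the fingers, and the gripper body is clear of the screen.

```bash
python3 -c "
from h import *
w=load('wrist'); print(pplane(w,318.5,247,.0225))"
python3 -m handwheel '[[0.03,0,-0.002,0,0,0],[0.03,0,0,0,0,0],[0.02,0,0,0,0,0],[0.01,0,0,0,0,0],[0.007,0,0,0,0,0],[0,0,0,0,0,0]]'
python3 - <<'E'
from h import *
cap('wrist','wrist15.png');s=cap('side','side15.png')
cv2.imwrite('pics/side15c.png',cv2.resize(s['color'][200:320,340:480],None,fx=4.5,fy=4.5,interpolation=cv2.INTER_CUBIC))
plan([.595,-.1408,.0225],6)
E
```

```text
[ 0.59378746 -0.14016172  0.0225    ]
time: 20.02
ee_pos: [0.5946, -0.142, 0.0287]
tcp_rot: [-0.037, 0.706, 0.037, 0.706]
wrist_force: [0.7, -0.9, 0.0]
width: 0.0009
t 20.125 pos [ 0.5948 -0.142   0.0291] F [ 0.3  1.  -0.4] w 0.0006
shift units [0.0088 0.0016 0.0004] rows>= 0.10767891721280028
turn units [-0.      0.0001  0.    ] rows>= 0.004239223802540162
```

View pics/side15c.png

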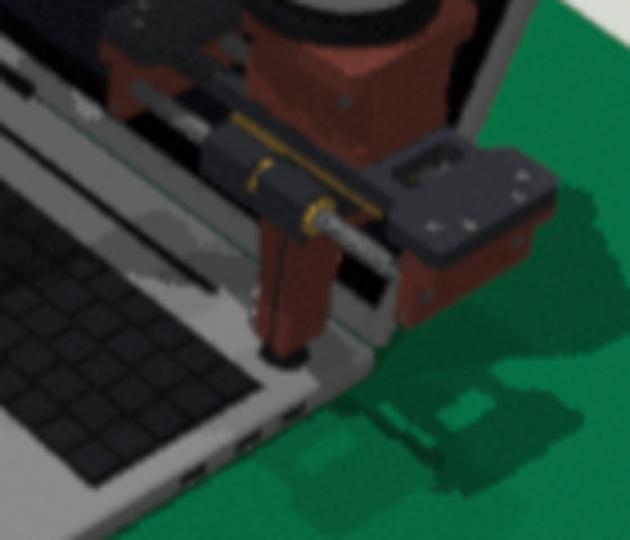

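View pics/wrist15.png

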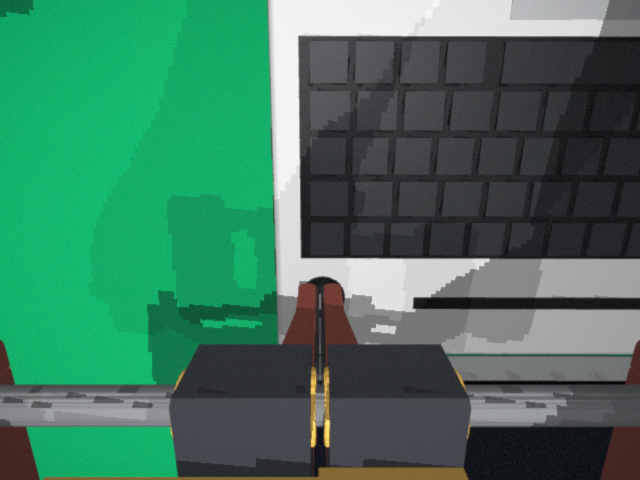

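The fingertip sits over the key, which shows at (323,285), slightly ahead and to the left. I shift by about 1 mm and press gradually.

```bash
python3 -m handwheel '[[0.004,0.0018,-0.0013,0,0,0],[0.004,0,0,0,0,0],[0.002,0,0,0,0,0],[0,0,0,0,0,0],[0,0,0,0,0,0]]'
python3 -m handwheel '[[0.002,0,0,0,0,0],[0,0,0,0,0,0],[0,0,0,0,0,0],[0,0,0,0,0,0]]'
python3 -m handwheel '[[0.0015,0,0,0,0,0],[0,0,0,0,0,0],[0,0,0,0,0,0],[0,0,0,0,0,0]]'
```

```text
time: 20.75
ee_pos: [0.5934, -0.1405, 0.0212]
tcp_rot: [-0.037, 0.706, 0.037, 0.706]
wrist_force: [-0.9, 1.0, 1.0]
width: 0.0005
time: 21.25
ee_pos: [0.5935, -0.1405, 0.0199]
tcp_rot: [-0.037, 0.706, 0.037, 0.706]
wrist_force: [-1.4, 1.6, 5.9]
width: 0.0006
time: 21.75
ee_pos: [0.5935, -0.1405, 0.0197]
tcp_rot: [-0.037, 0.706, 0.037, 0.706]
wrist_force: [-5.0, 1.8, 14.1]
width: 0.0004
```

Force has climbed to 14 N with no further travel at z = 19.7 mm, so the key is right down. I release upward and check.

```bash
python3 -c "
from h import *
print(ctrl.sense()['wrist_force'],ctrl.sense()['ee_pos'])"
python3 -m handwheel '[[-0.005,0,0,0,0,0],[-0.01,0,0,0,0,0],[-0.03,0,0,0,0,0],[-0.04,0,-0.01,0,0,0],[-0.04,0,-0.05,0,0,0],[-0.02,0,-0.06,0,0,0],[-0.02,0,-0.06,0,0,0],[-0.02,0,-0.06,0,0,0],[0,0,-0.04,0,0,0],[0,0,0,0,0,0]]'
python3 -c "
import lid;lid.run('16')
lid.cap('top','top16.png')
lid.cap('wrist','wrist16.png')"
```

```text
[-4.96538625  1.7657338  14.05592745] [ 0.59349828 -0.14050848  0.01969394]
time: 23.0
ee_pos: [0.3828, -0.163, 0.1576]
tcp_rot: [-0.036, 0.706, 0.037, 0.706]
wrist_force: [0.4, -0.2, 0.2]
width: 0.0005
depth angle 1.9188467524425914 slope 1.928201358700474
1.84 [190. 226.]
1.88 [212. 223.]
1.92 [233. 221.]
1.96 [253. 221.]
t 23.05 tcp [ 0.3844 -0.1628  0.1577] geom q 0.5395785783582385 F [ 0.6 -0.6 -0.3]
```

View pics/side16.png

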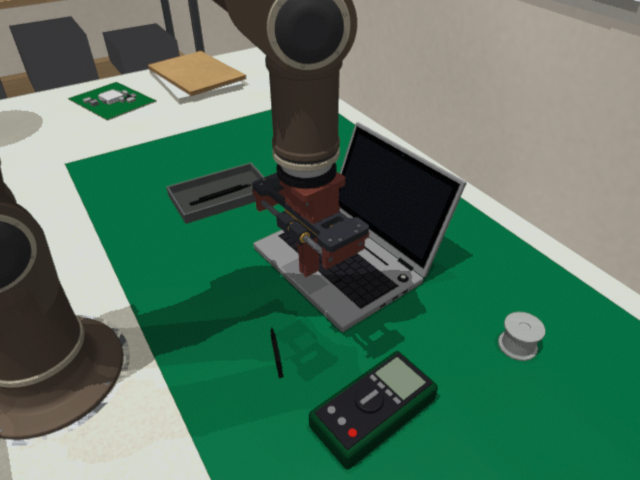

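View pics/z16.png

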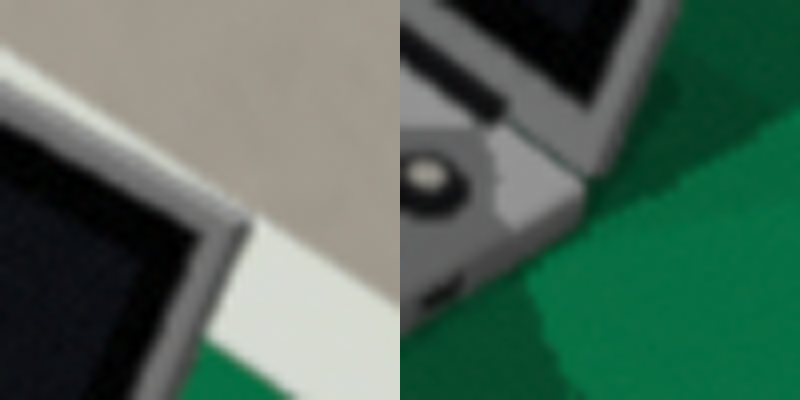

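View pics/top16.png

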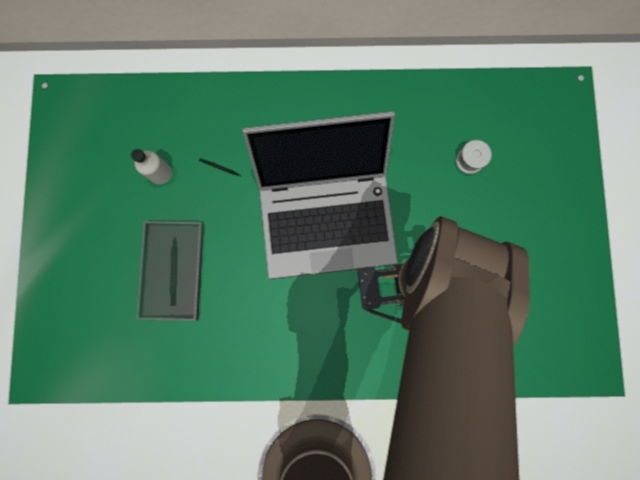

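The final views show the stick in the tray at (173,272) in the top view. The screen angle is unchanged, the key is back up at crop (428,172) as before, and the multimeter, reel and bottle are where they were. The arm is clear, so I hand in.

```bash
python3 -m handwheel '[[0,0,0,0,0,0],[0,0,0,0,0,0]]' && python3 -c "
from plant import ctrl
print(ctrl.job_done())"
```

```text
time: 23.4
ee_pos: [0.3849, -0.1626, 0.157]
tcp_rot: [-0.037, 0.706, 0.037, 0.706]
wrist_force: [0.1, 0.6, -0.1]
width: 0.0008
the job is handed in; nothing more can be done
None
```

I did all three steps in the order asked and handed the job in at 23.4 s.

- **Screen:** I pushed it up with the closed fingers and let go. The depth image gave 1.919 rad right after release and again at the end. A line fitted to the same depth points read slightly higher, 1.928 rad (110.5°).
- **Pry stick:** I moved the 150 mm one from the palm rest to the tool tray. It lies flat in the middle, along the tray's length. I did not touch the two loose sticks.
- **Power key:** I pressed until the force rose to 14 N with no more travel (top at about 19.7 mm, 3 mm down), then backed off. In the last side view the key looks the same as before the press. I judged that it sprang back from that picture only and did not measure its height.

In the last pictures the multimeter, solder reel and bottle are in their starting places. The arm was clear, with under 1 N at the wrist. The cameras disagreed by 2–4 mm on the key's position. I centred the finger using the wrist camera view, and no check failed.

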